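Find the hidden release notch of the vial carousel and hold its catch down

ROBOT

A 7-joint arm with a two-finger parallel gripper is mounted at the origin on a cart in front of the work surface, level with it; the furniture and walls round the work are solid. World frame = base frame: x ahead of the robot, y to its left, z up, the work surface at z = 0. Lengths are in m, angles in rad, forces in N, time in s.
With the tool pointing down it reaches from about 0.35 to 0.9 m from the base axis. Payload 19.9 kg.
Tool frame: the origin (TCP) lies on the centre line of the jaws, within the pads' length; the fingertips stand 17 mm ahead of it and the grasp point (between the pads) lies 2 mm behind it; z points along the fingers, y is the line along which they close (so a half turn about z gives the same grasp; the last joint's range is limited). The gripper opens to 94 mm and grips with 3 to 60 N. Pads are 16 mm wide; open, the fingers measure 119 mm over their backs; the gripper's body (75 mm by 177 mm) begins 78 mm behind the grasp point.
Start: joints at [-1.375, 0.417, -0.01, 1.614, 0.005, 1.111, -0.053], TCP at [0.147, 0.608, 0.222] pointing down, gripper open.
Joint ranges: [-2.81, 2.81], [-0.39, 2.02], [-1.27, 1.25], [0.06, 2.57], [-1.19, 4.33], [0.19, 2], [-2.82, 2.82]. Speed limits (rad/s): [1.89, 1.89, 2.39, 2.39, 3.01, 3.01, 3.01].

INTERFACE

Orientations are given as a rotation vector (axis times angle).
In Python, from bench import manip gives the robot as it stands.
- The arm moves only by the tool step_arm, never from a script. Its argument "plan" is a list that holds one entry, the list of rows, each a list of 7 numbers: the opening, from 0 (shut) to 1 (fully open), then the shift along the world's x, y, z in units of 0.025 m (1.0 is 0.025 m), then the turn, a rotation vector about the world's x, y, z in units of 8 degrees (1.0 is 8 degrees). A call has 1 to 20 rows; each row shifts and turns the commanded pose from where the row before left it; what a row does not reach is not made up. A row lasts 1/10 s, in which the tool goes at most 50 mm and 8.59 degrees, less where a joint would pass 70% of its speed; a pose out of reach is approached as far as the arm can. A call with a number of a shift or a turn outside -1 to 1 is refused whole. A call with a gripper value outside its range is refused whole. The fingers move at their own pace and stop on an object; the grip force is fixed at half the most. Time passes only in rows, so rows that do not move let the fingers close. It gives the time, the measured TCP pose, the force, the opening and the grip force at its end, in the units of the state.
- manip.get_obs(): the state, without advancing time (a new reading comes with each control period).
- manip.read_camera(name): name is "scene" or "top" or "wrist"; returns the picture (420x560x3 uint8, red, green, blue); there is no depth.
- manip.calibration(name): a dict with "fx", "fy", "cx", "cy" (pixels), "eye" and "attitude" of the camera in the world; the wrist camera has in their place "T_tool_cam" (4x4, takes a point from camera to tool coordinates, whose origin is the TCP and whose axes are the flange's). Camera axes: x right, y up, looking along -z (the intrinsics and any distortion apply to the point x, -y, -z); pixel columns grow to the right and rows downward; lengths in m; the calibration is good to about 2 mm. A picture is of the moment at which its call begins: read the wrist's pose just before it. calibration takes no time and is no camera call.
- manip.sign_off(): hands the job in; it is judged then, once.
The state is a dict: "time": time; "joint_positions": joint angles; "qvel": joint speeds; "tau": joint torques, N m; "position": TCP position; "tool_rot": TCP orientation; "wrist_force": force on the tool from outside, world axes, zero at the start; "ft_torque": the same for the moment, N m; "width": finger opening in m; "finger_force": force on a finger pad.
Only numpy, scipy, OpenCV 4.12 (cv2) and the standard library are available. Lean on these libraries where they do the work, as an engineer would, in place of code of your own. Each camera call takes 0.05 s, during which the arm holds its last target. There are 200 camera calls.

TASK

The small round vial carousel is locked; its release catch sits in a notch somewhere along the raised black rim, black on black and hard to see. Put a closed fingertip lightly on the rim beside the red pointer, slide it along the rim until it drops into the notch, then press the catch inside all the way down and finish while still holding it down, so that the carousel stays unlocked. Do not press hard, grasp or lift nothing, and leave the vials and everything else where they stand.

Things in the scene. Friction and masses are not known exactly. Their poses are not given: they have to be found in the camera images.
- carousel: round vial carousel, fixed to the worktop: aluminium base 178 mm across and 24 mm high with three grey cups near its middle that hold vials. Origin: centre of its underside, on the worktop; z up. Its -x axis points from the centre to the red pointer.
- rim: raised black ring on the carousel, 164 mm outside and 132 mm inside diameter (middle line at radius 74 mm); its flat top is 44 mm above the worktop, 20 mm above the base. One notch cuts through the ring's full 16 mm breadth, about 42 mm long inside, 52 outside. It does not turn, but floats on springs: sinks up to 4 mm as a whole, 1 N to start plus 2 N per mm. Origin: ring centre, at its flat top; axes as the carousel's, not the notch's
- pointer (a point): point on the rim's top, on its middle line, beside the red pointer: a tab 10 mm wide on the outside of the base, standing 20 mm out from the rim and lower than it. The notch is centred 65 to 295 degrees round the rim from here, different every time
- catch (a joint): how far the black catch that fills the notch as its floor is pressed straight down: 0 = up, its top 8 mm below the rim's top; 0.006 m = fully down, at its stop. A spring pushes it up: about 2 N to start, 5.5 N when fully down. It does not stay down by itself
- vial_0: glass sample vial with a white screw cap, 25 mm across, 50 mm high, standing loose in a cup of the carousel, its axis 27 mm from the centre and its cap's top 76 mm above the worktop. Origin: centre of its underside. Leave it there.
- vial_1: glass sample vial with a black screw cap, 25 mm across, 50 mm high, standing loose in a cup of the carousel, its axis 27 mm from the centre and its cap's top 76 mm above the worktop. Origin: centre of its underside. Leave it there.
- vial_2: glass sample vial with a white screw cap, 25 mm across, 50 mm high, standing loose in a cup of the carousel, its axis 27 mm from the centre and its cap's top 76 mm above the worktop. Origin: centre of its underside. Leave it there.
- mortar: grey mortar bowl, 68 mm across, 24 mm high, loose; origin at the centre of its underside; leave it
- liquid_cell: small metal liquid cell with brass nuts, 60x38x30 mm, loose; origin at the centre of its underside; leave it
- hex_key: bent steel hex key, 84x30x6 mm, loose; origin at the centre of its underside; leave it
- die_base: steel die base, stepped disc 54 mm across, 19 mm high, loose; origin at the centre of its underside; leave it

How it is judged:
On the way, in this order (a step that is already met when the one before it is completed fails the run):
1. a fingertip rests on the rim beside the red pointer (contact force between the fingers and rim above 0.3 N and horizontal distance between the grasp point and pointer below 0.03 m and value of joint catch below 0.001 m), for 0.1 s.
2. the fingertip slides along the rim, 35 to 60 mm away from the pointer and still touching (contact force between the fingers and rim above 0.2 N and horizontal distance between the grasp point and pointer between 0.035 and 0.06 m and horizontal distance between the grasp point and rim between 0.045 and 0.105 m and value of joint catch below 0.001 m), for 0.1 s.
3. the catch in the notch is pressed down at least 5 mm (value of joint catch above 0.005 m), for 0.3 s.
At the end, for the whole second after the job is handed in: The catch is held down at least 5 mm of its 6 mm by the fingers, which push on the rim's catch with 1.5 to 30 N; the vials stand upright in their cups (within 12 mm), and the mortar, liquid cell, hex key and die base lie within 15 mm of where they were (value of joint catch above 0.005 m and contact force between the fingers and rim between 1.5 and 30 N and distance of each of vial_0, vial_1, vial_2 from where it was at the start of the episode below 0.012 m and angle between each of vial_0, vial_1, vial_2's own z axis and vertical below 0.2 rad and distance of each of mortar, liquid_cell, hex_key, die_base from where it was at the start of the episode below 0.015 m); the arm keeps its last pose, push and grip.
It fails at once if the rim or catch is pressed hard (over 40 N) (contact force between the fingers and rim above 40 N).
It fails at once if a vial is lifted, carried or tipped (distance of any of vial_0, vial_1, vial_2 from where it was at the start of the episode above 0.012 m or angle between any of vial_0, vial_1, vial_2's own z axis and vertical above 0.3 rad).
It fails at once if a bystander is lifted or pushed away (over 15 mm) (distance of any of mortar, liquid_cell, hex_key, die_base from where it was at the start of the episode above 0.015 m).
It also fails if it takes over 72 s, if anything falls off the work surface, if the arm or the gripper's body presses on something with over 40 N, if the wrist force passes 120 N, or if a joint passes its speed limit or range.

## Working session

There is one attempt and no reset: what is moved stays moved. The work goes in short steps, Python scripts to look and compute and a tool call to move; the robot and the scene stay as the last step left them, time stands still between calls to the robot, and variables do not carry over. Pictures are saved under pics/ and viewed, at most 10 in all, crops included, and the job is handed in when it is done.

Besides the shell and the picture viewer there is one more tool, called as a command line: name --argument value ..., lists and objects as JSON in quotes. step_arm: Moves the arm, as the interface text tells. Shifts and turns lie within -1 to 1; 1 stands for 0.025 m of shift or 8 degrees of turn. Its arguments: {"type":"object","properties":{"plan":{"type":"array","items":{"type":"array","items":{"type":"array","items":{"type":"number","minimum":-1,"maximum":1}}}}},"required":["plan"]}

```bash
mkdir -p pics
python3 - <<'E'
from bench import manip
import cv2
o=manip.get_obs();print(o)
for n in("top","scene"):
    print(manip.calibration(n)); cv2.imwrite(f"pics/{n}0.png",manip.read_camera(n)[...,::-1])
print(manip.calibration("wrist"))
E
```

```text
{'time': 0.0, 'joint_positions': array([-1.37553962,  0.41796562, -0.01033334,  1.61417978,  0.00467486,
        1.11072145, -0.0529973 ]), 'qvel': array([-0.00230949,  0.00019623,  0.00110481,  0.00111228,  0.00054981,
        0.00067854, -0.00027916]), 'tau': array([ 2.02119139e-03, -8.51265764e+01,  6.39941096e-01, -4.25983357e+01,
       -4.85592394e-02,  1.90489297e-02,  5.43330066e-05]), 'position': array([0.14649488, 0.60720875, 0.221828  ]), 'tool_rot': array([-3.70974993e-01, -3.11952149e+00,  1.95843401e-03]), 'wrist_force': array([ 0.26298838, -0.04278574, -0.316388  ]), 'ft_torque': array([-0.04876461,  0.0038958 , -0.03361232]), 'finger_force': 0.0, 'width': 0.09391723006261847}
{'fx': 500.4813893238108, 'fy': 500.4813893238108, 'cx': 286.4725191874109, 'cy': 208.54011950418266, 'eye': array([0.28971194, 0.00480727, 1.38933547]), 'attitude': array([ 0.12850585, -0.12715554, -1.54715287])}
{'fx': 508.7427780478818, 'fy': 508.7427780478818, 'cx': 288.24602589968674, 'cy': 204.1972840469246, 'eye': array([ 0.1114851 , -0.76097001,  0.98728944]), 'attitude': array([ 0.73995852, -0.16957582, -0.47265089])}
{'fx': 356.3244082667119, 'fy': 356.3244082667119, 'cx': 278.8558746113457, 'cy': 212.9662987271602, 'T_tool_cam': array([[-6.13172369e-05,  9.68703436e-01,  2.48220970e-01,
         7.02845435e-02],
       [ 9.99999793e-01, -9.96542102e-05,  6.35935796e-04,
         1.75075093e-04],
       [ 6.40769455e-04,  2.48220958e-01, -9.68703229e-01,
        -1.62089852e-01],
       [ 0.00000000e+00,  0.00000000e+00,  0.00000000e+00,
         1.00000000e+00]])}
```

View pics/top0.png

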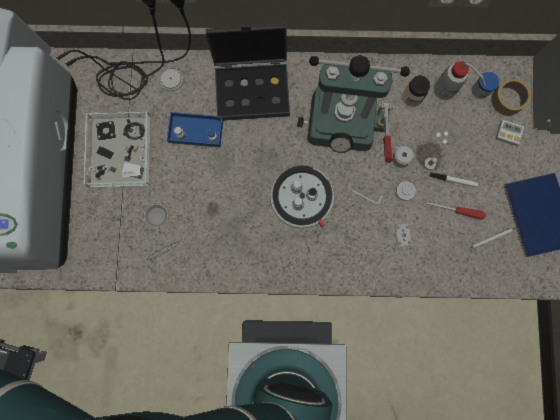

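View pics/scene0.png

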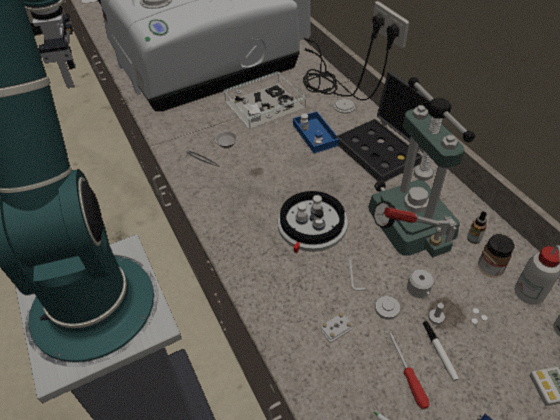

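Top view: the carousel is at about (302,196) and the red pointer at about (321,223). I'll fit the rim and enlarge it with the shadows lifted.

```bash
cat > h.py <<'E'
from bench import manip
import cv2,numpy as np
from scipy.spatial.transform import Rotation as R
def pix2w(n,u,v,z):
    c=manip.calibration(n)
    d=R.from_rotvec(c["attitude"]).apply([(u-c["cx"])/c["fx"],-(v-c["cy"])/c["fy"],-1])
    return c["eye"]+d*(z-c["eye"][2])/d[2]
def w2pix(n,p):
    c=manip.calibration(n)
    q=R.from_rotvec(c["attitude"]).inv().apply(np.atleast_2d(p)-c["eye"])
    return np.c_[c["cx"]+c["fx"]*q[:,0]/-q[:,2],c["cy"]-c["fy"]*q[:,1]/-q[:,2]]
E
python3 - <<'E'
from h import *
t=cv2.imread("pics/top0.png"); s=cv2.imread("pics/scene0.png")
for n,i,(x0,x1,y0,y1) in(("top",t,(262,342,156,236)),("scene",s,(262,362,175,265))):
    c=i[y0:y1,x0:x1].astype(int)
    m=(c[...,2]>110)&(c[...,1]<70)&(c[...,0]<70)
    v,u=np.nonzero(m); print(n,"red",len(u),u.mean()+x0,v.mean()+y0,pix2w(n,u.mean()+x0,v.mean()+y0,.02))
    dark=(c.max(2)<50).astype(np.uint8)
    k,l,st,ce=cv2.connectedComponentsWithStats(dark); j=1+st[1:,4].argmax()
    cs,_=cv2.findContours((l==j).astype(np.uint8),0,cv2.CHAIN_APPROX_NONE)
    e=cv2.fitEllipse(max(cs,key=len)); print(st[j],"ell",e,pix2w(n,e[0][0]+x0,e[0][1]+y0,.04))
g=lambda c:cv2.resize((255*np.clip(c/255.,0,.35)**.6/.35**.6).astype(np.uint8),(400,400),interpolation=cv2.INTER_CUBIC)
cv2.imwrite("pics/crop.png",np.hstack([g(t[156:236,262:342]),g(s[175:265,267:357])]))
E
```

```text
top red 18 321.1111111111111 222.77777777777777 [ 0.4773024  -0.08813534  0.02      ]
[ 12  10  57  59 736] ell ((39.645992279052734, 39.12308883666992), (56.22968673706055, 56.955360412597656), 140.98912048339844) [ 0.55006377 -0.03270455  0.04      ]
scene red 22 296.27272727272725 244.95454545454544 [ 0.47720702 -0.0848245   0.02      ]
[  18   16   64   53 1225] ell ((49.914146423339844, 42.167640686035156), (52.41153335571289, 64.2266845703125), 91.47443389892578) [ 0.54599395 -0.04036951  0.04      ]
```

View pics/crop.png

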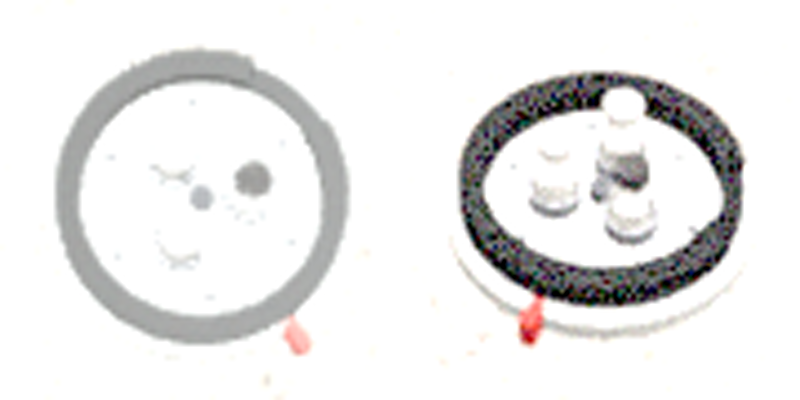

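The rim's outline is cut between crop pixels (252,62) and (325,122) in the left view. That puts the notch at about (321,175) in the top picture, up and to the right, about 100° counterclockwise from the pointer. I'll move over the carousel for a close wrist view.

step_arm --plan '[[[0, 0.62, -1, 0, 0, 0, 0], [0, 0.62, -1, 0, 0, 0, 0], [0, 0.62, -1, 0, 0, 0, 0], [0, 0.62, -1, 0, 0, 0, 0], [0, 0.62, -1, 0, 0, 0, 0], [0, 0.62, -1, 0, 0, 0, 0], [0, 0.62, -1, 0, 0, 0, 0], [0, 0.62, -1, 0, 0, 0, 0], [0, 0.62, -1, 0, 0, 0, 0], [0, 0.62, -1, 0, 0, 0, 0], [0, 0.62, -1, 0, 0, 0, 0], [0, 0.62, -1, 0, 0, 0, 0], [0, 0.62, -1, 0, 0, 0, 0], [0, 0.62, -1, 0, 0, 0, 0], [0, 0.62, -1, 0, 0, 0, 0], [0, 0.62, -1, 0, 0, 0, 0], [0, 0.62, -1, 0, 0, 0, 0], [0, 0.62, -1, 0, 0, 0, 0], [0, 0.62, -1, 0, 0, 0, 0], [0, 0.62, -1, 0, 0, 0, 0]]]'

```text
time: 2.1
position: [0.457, 0.1064, 0.2223]
tool_rot: [-0.371, -3.119, 0.0]
wrist_force: [0.1, 0.4, 0.1]
width: -0.0
finger_force: 0.0
```

step_arm --plan '[[[0, 0.62, -1, 0, 0, 0, 0], [0, 0.62, -1, 0, 0, 0, 0], [0, 0.62, -1, 0, 0, 0, 0], [0, 0.62, -1, 0, 0, 0, 0], [0, 0.62, -1, 0, 0, 0, 0], [0, 0.62, -1, 0, 0, 0, 0], [0, 0, 0, 0, 0, 0, 0], [0, 0, 0, 0, 0, 0, 0], [0, 0, 0, 0, 0, 0, 0]]]'

```text
time: 3.0
position: [0.5493, -0.0417, 0.2222]
tool_rot: [-0.37, -3.119, -0.0]
wrist_force: [-0.1, 1.3, -0.0]
width: 0.0003
finger_force: 0.0
```

Run:
```python
from h import *
for q in((302.2,194.9,.044),(321,175,.036),(341,143,.1),(321,222.5,.02)): print(q,pix2w("top",*q))
o=manip.get_obs();print(o["time"],o["position"],o["tool_rot"],o["joint_positions"],o["wrist_force"],o["width"])
i=manip.read_camera("wrist")[...,::-1]; cv2.imwrite("pics/w1.png",i)
j=(255*np.clip(i/255.,0,.5)**.6/.5**.6).astype(np.uint8); cv2.imwrite("pics/w1b.png",cv2.resize(j,(784,588)))
```

```text
(302.2, 194.9, 0.044) [ 0.54994369 -0.03409994  0.044     ]
(321, 175, 0.036) [ 0.60866921 -0.08559447  0.036     ]
(341, 143, 0.1) [ 0.68217016 -0.13393035  0.1       ]
(321, 222.5, 0.02) [ 0.47806978 -0.08782204  0.02      ]
3.0 [ 0.54925535 -0.04168443  0.22223577] [-3.69842073e-01 -3.11922366e+00 -3.24210025e-04] [-0.38389376  0.31005878  0.4927813   1.81409463 -0.1665887   1.0588773
  1.50581893] [-1.40503718e-01  1.33788643e+00 -8.02475391e-04] 0.0002521268181936317
```

View pics/w1b.png

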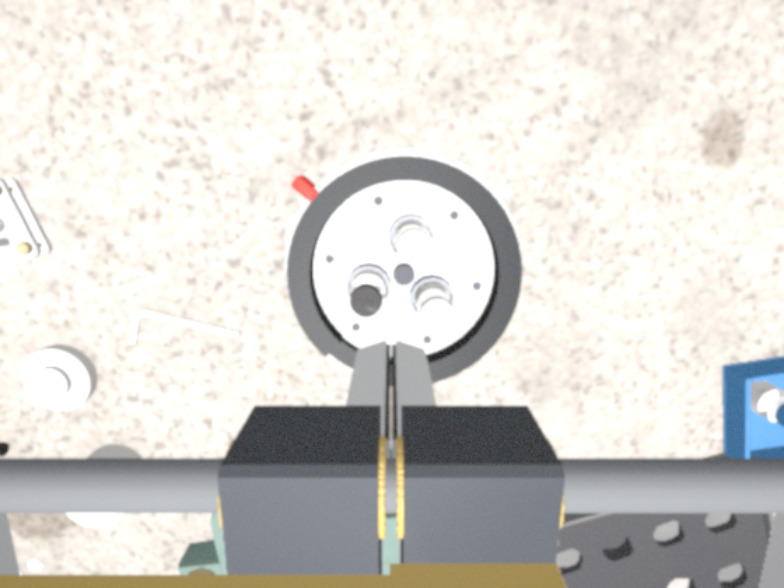

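The wrist view shows the ring centred at about (404,270), spanning 288–521 across. The red tab is at (305,188) and there is a cut in the outline near (330,357). I'll turn these into world positions.

```bash
cat >> h.py <<'E'
def wpix2w(o,u,v,z):
    c=manip.calibration("wrist"); T=c["T_tool_cam"]; Rt=R.from_rotvec(o["tool_rot"]).as_matrix()
    e=Rt@T[:3,3]+o["position"]; d=Rt@T[:3,:3]@np.array([(u-c["cx"])/c["fx"],-(v-c["cy"])/c["fy"],-1])
    return e+d*(z-e[2])/d[2]
E
python3 - <<'E'
from h import *
from scipy.optimize import least_squares
o=manip.get_obs(); i=cv2.imread("pics/w1.png")
c0=wpix2w(o,404/1.4,268/1.4,.044)[:2]
# rim outer edge radially
g=i.max(2).astype(float); dark=(g<75).astype(np.uint8)
k,l,st,_=cv2.connectedComponentsWithStats(dark[100:290,190:390])
cs,_=cv2.findContours(dark[100:290,190:390],cv2.RETR_EXTERNAL,cv2.CHAIN_APPROX_NONE)
p=max(cs,key=len)[:,0]+[190,100]
p=p[p[:,1]<230]
W=np.array([wpix2w(o,u,v,.044)[:2] for u,v in p]); 
f=least_squares(lambda q:np.hypot(*(W-q[:2]).T)-q[2],[*c0,.082],loss="soft_l1",f_scale=.001); print("fit",f.x,np.abs(f.fun).mean())
C=f.x[:2]
m=(i[...,2]>130)&(i[...,1]<90)&(i[...,0]<90); v,u=np.nonzero(m[100:180,190:240]); 
r=wpix2w(o,u.mean()+190,v.mean()+100,.02)[:2]
ang=lambda q:np.degrees(np.arctan2(*(q-C)[::-1]))
print("red",r,np.hypot(*(r-C)),ang(r)); a=ang(r)
for n in("w","t"):
    q=wpix2w(o,330/1.4,357/1.4,.044)[:2] if n=="w" else pix2w("top",321,175,.036)[:2]
    print(n,q,ang(q)-a,np.hypot(*(q-C)))
for u,v in((262+252/5,156+62/5),(262+325/5,156+122/5)):
    q=pix2w("top",u,v,.044)[:2];print(ang(q)-a)
ar=np.radians(a);P=C+.074*np.array([np.cos(ar),np.sin(ar)]);print("pointer",P)
E
```

```text
fit [ 0.55355614 -0.03291077  0.08094298] 0.00023559375310819203
red [ 0.47817431 -0.08840768] 0.09360730829607129 -143.63909974416507
w [ 0.5983616  -0.09845556] 87.99503993671374 0.07939552693938423
t [ 0.60866921 -0.08559447] 99.93012974809244 0.07624319218934823
122.06092401342678
82.77631993411595
pointer [ 0.49396404 -0.07678311]
```

step_arm --plan '[[[0, -0.75, -0.47, -0.6, 0, 0, 0], [0, -0.75, -0.47, -0.6, 0, 0, 0], [0, -0.75, -0.47, -0.6, 0, 0, 0], [0, 0, 0, -0.6, 0, 0, 0], [0, 0, 0, -0.6, 0, 0, 0], [0, 0, 0, -0.6, 0, 0, 0], [0, 0, 0, -0.6, 0, 0, 0], [0, 0, 0, -0.6, 0, 0, 0], [0, 0, 0, -0.6, 0, 0, 0], [0, 0, 0, -0.4, 0, 0, 0], [0, 0, 0, 0, 0, 0, 0], [0, 0, 0, 0, 0, 0, 0], [0, 0, 0, 0, 0, 0, 0], [0, 0, 0, 0, 0, 0, 0]]]'

```text
time: 4.45
position: [0.4937, -0.0776, 0.078]
tool_rot: [0.371, 3.119, 0.0]
wrist_force: [0.5, -0.4, -0.5]
width: 0.0007
finger_force: 0.0
```

step_arm --plan '[[[0, 0, 0, -0.08, 0, 0, 0], [0, 0, 0, -0.08, 0, 0, 0], [0, 0, 0, -0.08, 0, 0, 0], [0, 0, 0, -0.08, 0, 0, 0], [0, 0, 0, 0, 0, 0, 0], [0, 0, 0, 0, 0, 0, 0]]]'

```text
time: 5.05
position: [0.4933, -0.0778, 0.0694]
tool_rot: [-0.371, -3.119, 0.0]
wrist_force: [0.6, -0.1, -1.2]
width: 0.0006
finger_force: 0.0
```

step_arm --plan '[[[0, 0, 0, -0.08, 0, 0, 0], [0, 0, 0, -0.08, 0, 0, 0], [0, 0, 0, -0.08, 0, 0, 0], [0, 0, 0, 0, 0, 0, 0], [0, 0, 0, 0, 0, 0, 0], [0, 0, 0, 0, 0, 0, 0]]]'

```text
time: 5.65
position: [0.4934, -0.0777, 0.0634]
tool_rot: [0.371, 3.12, -0.0]
wrist_force: [0.3, 0.3, 0.4]
width: 0.0007
finger_force: 0.0
```

step_arm --plan '[[[0, 0, 0, -0.06, 0, 0, 0], [0, 0, 0, 0, 0, 0, 0], [0, 0, 0, 0, 0, 0, 0], [0, 0, 0, 0, 0, 0, 0]]]'

```text
time: 6.05
position: [0.4934, -0.0777, 0.0619]
tool_rot: [0.371, 3.12, -0.0]
wrist_force: [-0.0, 0.5, -0.5]
width: 0.0005
finger_force: 0.0
```

step_arm --plan '[[[0, 0, 0, -0.04, 0, 0, 0], [0, 0, 0, 0, 0, 0, 0], [0, 0, 0, 0, 0, 0, 0], [0, 0, 0, 0, 0, 0, 0]]]'

```text
time: 6.45
position: [0.4935, -0.0777, 0.061]
tool_rot: [0.371, 3.119, -0.0]
wrist_force: [0.3, -0.5, 1.3]
width: 0.0009
finger_force: 0.7
```

Contact is starting; noise is about ±0.7 N. I'll go about 1.7 mm deeper.

step_arm --plan '[[[0, 0, 0, -0.04, 0, 0, 0], [0, 0, 0, -0.03, 0, 0, 0], [0, 0, 0, 0, 0, 0, 0], [0, 0, 0, 0, 0, 0, 0], [0, 0, 0, 0, 0, 0, 0], [0, 0, 0, 0, 0, 0, 0]]]'

```text
time: 7.05
position: [0.4935, -0.0777, 0.0592]
tool_rot: [0.371, 3.119, -0.0]
wrist_force: [-0.1, -0.5, 4.9]
width: 0.0003
finger_force: 2.3
```

Run:
```python
from h import *
o=manip.get_obs();print(o["position"],o["wrist_force"])
C=np.array([.5528,-.0332]);r=.074
p=o["position"][:2]; d=p-C; print(np.hypot(*d),np.degrees(np.arctan2(d[1],d[0])))
a=np.radians(np.r_[-143.6:-41.6+.1:5.1]); 
Q=C+r*np.c_[np.cos(a),np.sin(a)]; print(np.round(np.c_[np.degrees(a)[1:]+143.6,np.diff(np.r_[[p],Q[1:]],axis=0)/.025],2).tolist())
```

```text
[ 0.49345366 -0.07772485  0.05923758] [-0.09848012 -0.51343439  4.87751826]
0.07419198577054903 -143.12077350536222
[[5.1, 0.16, -0.18], [10.2, 0.18, -0.19], [15.3, 0.2, -0.17], [20.4, 0.21, -0.15], [25.5, 0.23, -0.13], [30.6, 0.24, -0.11], [35.7, 0.25, -0.09], [40.8, 0.25, -0.07], [45.9, 0.26, -0.05], [51.0, 0.26, -0.02], [56.1, 0.26, -0.0], [61.2, 0.26, 0.02], [66.3, 0.26, 0.05], [71.4, 0.25, 0.07], [76.5, 0.25, 0.09], [81.6, 0.24, 0.11], [86.7, 0.23, 0.13], [91.8, 0.21, 0.15], [96.9, 0.2, 0.17], [102.0, 0.18, 0.19]]
```

step_arm --plan '[[[0, 0.16, -0.18, 0, 0, 0, 0], [0, 0.18, -0.19, 0, 0, 0, 0], [0, 0.2, -0.17, 0, 0, 0, 0], [0, 0.21, -0.15, 0, 0, 0, 0], [0, 0.23, -0.13, 0, 0, 0, 0], [0, 0.24, -0.11, 0, 0, 0, 0], [0, 0.25, -0.09, 0, 0, 0, 0], [0, 0, 0, 0, 0, 0, 0], [0, 0, 0, 0, 0, 0, 0], [0, 0, 0, 0, 0, 0, 0], [0, 0, 0, 0, 0, 0, 0]]]'

```text
time: 8.15
position: [0.5304, -0.1033, 0.0594]
tool_rot: [0.371, 3.119, -0.0]
wrist_force: [3.0, -1.9, 4.5]
width: 0.0004
finger_force: 2.2
```

step_arm --plan '[[[0, 0.25, -0.07, 0, 0, 0, 0], [0, 0.26, -0.05, 0, 0, 0, 0], [0, 0.26, -0.02, 0, 0, 0, 0], [0, 0.26, 0, 0, 0, 0, 0], [0, 0.26, 0.02, 0, 0, 0, 0], [0, 0, 0, 0, 0, 0, 0], [0, 0, 0, 0, 0, 0, 0], [0, 0, 0, 0, 0, 0, 0]]]'

```text
time: 8.95
position: [0.563, -0.1061, 0.0592]
tool_rot: [0.371, 3.119, 0.0]
wrist_force: [1.6, 0.8, 4.0]
width: 0.0002
finger_force: 2.3
```

step_arm --plan '[[[0, 0.26, 0.05, 0, 0, 0, 0], [0, 0.25, 0.07, 0, 0, 0, 0], [0, 0.25, 0.09, 0, 0, 0, 0], [0, 0, 0, 0, 0, 0, 0], [0, 0, 0, 0, 0, 0, 0]]]'

```text
time: 9.45
position: [0.5822, -0.1006, 0.0592]
tool_rot: [0.37, 3.119, 0.0]
wrist_force: [2.6, 1.5, 4.3]
width: 0.0006
finger_force: 2.3
```

step_arm --plan '[[[0, 0.24, 0.11, 0, 0, 0, 0], [0, 0.23, 0.13, 0, 0, 0, 0], [0, 0, 0, 0, 0, 0, 0], [0, 0, 0, 0, 0, 0, 0]]]'

```text
time: 9.85
position: [0.5939, -0.0945, 0.0593]
tool_rot: [0.37, 3.119, 0.0]
wrist_force: [2.6, 2.5, 4.1]
width: 0.0006
finger_force: 2.2
```

step_arm --plan '[[[0, 0.21, 0.15, 0, 0, 0, 0], [0, 0.2, 0.17, 0, 0, 0, 0], [0, 0, 0, 0, 0, 0, 0], [0, 0, 0, 0, 0, 0, 0]]]'

```text
time: 10.25
position: [0.6032, -0.0867, 0.0589]
tool_rot: [-0.37, -3.119, 0.0]
wrist_force: [0.5, -0.6, -0.8]
width: 0.0006
finger_force: 0.0
```

The force fell to zero, so the tip is off the rim and over the notch. I'll go to its middle and press down slowly.

step_arm --plan '[[[0, 0.18, 0.19, 0, 0, 0, 0], [0, 0, 0, -0.08, 0, 0, 0], [0, 0, 0, -0.08, 0, 0, 0], [0, 0, 0, 0, 0, 0, 0], [0, 0, 0, 0, 0, 0, 0], [0, 0, 0, 0, 0, 0, 0]]]'

```text
time: 10.85
position: [0.6078, -0.0823, 0.0552]
tool_rot: [0.371, 3.119, -0.0]
wrist_force: [1.0, -1.0, 0.2]
width: 0.0004
finger_force: 0.0
```

step_arm --plan '[[[0, 0, 0, -0.08, 0, 0, 0], [0, 0, 0, -0.08, 0, 0, 0], [0, 0, 0, 0, 0, 0, 0], [0, 0, 0, 0, 0, 0, 0], [0, 0, 0, 0, 0, 0, 0]]]'

```text
time: 11.35
position: [0.608, -0.0823, 0.0513]
tool_rot: [0.371, 3.119, -0.0]
wrist_force: [-0.0, -0.7, 2.8]
width: 0.0004
finger_force: 1.2
```

Contact with the catch at the expected depth. The rim sinks as well, so I'm aiming for z ≈ 0.0435–0.044 with about 7–9 N.

step_arm --plan '[[[0, 0, 0, -0.08, 0, 0, 0], [0, 0, 0, -0.08, 0, 0, 0], [0, 0, 0, 0, 0, 0, 0], [0, 0, 0, 0, 0, 0, 0], [0, 0, 0, 0, 0, 0, 0]]]'

```text
time: 11.85
position: [0.6079, -0.0822, 0.0473]
tool_rot: [0.371, 3.119, -0.0]
wrist_force: [0.5, -0.1, 4.2]
width: 0.0001
finger_force: 2.0
```

step_arm --plan '[[[0, 0, 0, -0.06, 0, 0, 0], [0, 0, 0, -0.06, 0, 0, 0], [0, 0, 0, 0, 0, 0, 0], [0, 0, 0, 0, 0, 0, 0], [0, 0, 0, 0, 0, 0, 0]]]'

```text
time: 12.35
position: [0.6079, -0.0823, 0.0442]
tool_rot: [0.371, 3.119, -0.0]
wrist_force: [-0.6, 0.5, 6.9]
width: 0.0004
finger_force: 3.1
```

step_arm --plan '[[[0, 0, 0, -0.04, 0, 0, 0], [0, 0, 0, 0, 0, 0, 0], [0, 0, 0, 0, 0, 0, 0], [0, 0, 0, 0, 0, 0, 0], [0, 0, 0, 0, 0, 0, 0], [0, 0, 0, 0, 0, 0, 0]]]'

```text
time: 12.95
position: [0.608, -0.0822, 0.0433]
tool_rot: [0.371, 3.119, -0.0]
wrist_force: [0.4, 0.1, 7.6]
width: 0.0008
finger_force: 3.9
```

Run:
```python
from h import *
o=manip.get_obs();print(o["position"],o["wrist_force"])
i=np.hstack([manip.read_camera("scene")[150:290,240:380],manip.read_camera("wrist")[100:240,190:330]])[...,::-1]
cv2.imwrite("pics/f.png",cv2.resize(i,(800,400)))
```

```text
[ 0.60796139 -0.08221279  0.04329485] [0.38374568 0.07863487 7.56878421]
```

View pics/f.png

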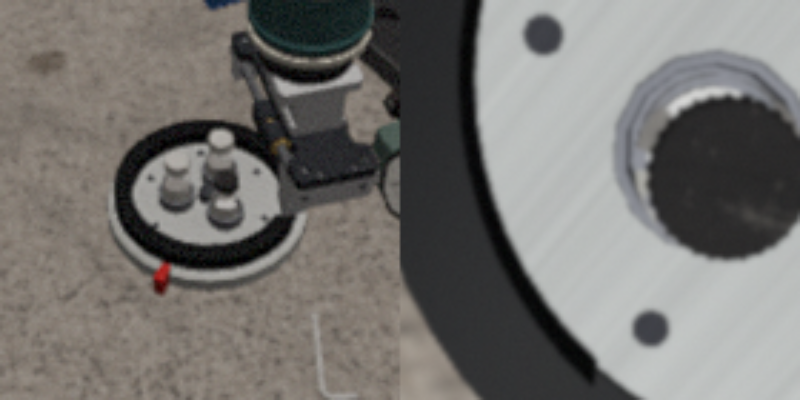

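The scene view shows the vials upright and the finger in the notch. At 7.6 N the push is above the 5.5 N spring, so the catch is on its stop.

```bash
python3 -c "
from bench import manip
print(manip.get_obs()['wrist_force']); print(manip.sign_off())"
```

```text
[0.2995564  0.58647043 7.89604542]
the job is handed in; nothing more can be done
None
```

I handed the job in with the fingertip in the notch, about 100° round the rim from the pointer, holding the catch down at about 7.6–7.9 N. That is above the 5.5 N full-travel spring force, so it should be on its stop. The vials stood upright in the last picture, but no verdict was returned.

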